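# Third hand: close and hold a canvas stretcher corner

## Task

Join a corner of a canvas stretcher: take the loose wooden bar that has a tongue on one end (not the plain-ended brace), lay it flat on the jig's board with its side along the low fence, and slide it tongue first into the slot of the bar already held in the jig until you feel its shoulders close up. Then keep pressing it home along its length with a steady push of about 12 N, without ramming it, and finish while you are still holding it so, as a colleague will staple the corner. Leave the brace and the paint cup where they are.

Things in the scene. Friction and masses are not known exactly. Their poses are not given: they have to be found in the camera images.
- jig: waxed corner jig screwed to the table: plywood board 280 (x) x 165 (y) x 12 mm, origin under its centre, x = push direction. Wooden fence along x on the -y side: inner face at y = -60.5 mm, top 14 mm above the board. At the +x end a 36 mm high stop with a rubber face; a steel strap with a black knob (top 64 mm above the board) keeps the held bar there
- held_bar: wooden bar lying along the jig's y, 22 mm wide, 38 high, its end at the fence. Origin: on the board, at its inner face (looks to -x), 11 mm from the fence face: where the loose bar's shoulder foot belongs; axes as the jig's. Its end has a slot right through along x, 12 to 26 mm above the board, y up to +16 mm. Rubber behind gives 1 mm per 4 N towards +x, at most 8 mm, and springs back
- bar_center (a point): centre (half-way up) of the loose wooden stretcher bar: body 180 long x 22 wide x 38 mm high, 0.07 to 0.16 kg, lying flat on the table; x axis along the bar towards its tongue, z up. The tongue sticks out 20 mm from the shoulder at the +x end, full width, 11 mm thick, half-way up; the -x end has a 14 mm high open slot 26 mm deep
- bar_shoulder (a point): foot of the loose bar's shoulder: the point on the bar's underside, mid-width, 90 mm from bar_center along +x, where the tongue begins; axes as bar_center
- brace_center (a point): centre of the cross brace, a wooden bar 200 x 22 x 38 mm with plain square ends, x along it; to be left alone
- paint_cup: small lidded plastic paint cup, 71 mm across and 55 mm high, origin under its foot; to be left alone

How it is judged:
By the outcome, as a careful person would: the job done as asked, in the order asked, and still so for the second after the job is handed in, while the arm keeps its last pose, push and grip.
It also fails if it takes over 56 s, if anything falls off the work surface, if the arm or the gripper's body presses on something with over 40 N, if the wrist force passes 120 N, or if a joint passes its speed limit or range.

## Robot

A 7-joint arm with a two-finger parallel gripper is mounted at the origin on a cart in front of the work surface, level with it; the furniture and walls round the work are solid. World frame = base frame: x ahead of the robot, y to its left, z up, the work surface at z = 0. Lengths are in m, angles in rad, forces in N, time in s.
With the tool pointing down it reaches from about 0.4 to 0.875 m from the base axis. Payload 19.3 kg.
Tool frame: the origin (TCP) lies midway between the tips of the shut fingers; the grasp point (between the pads) lies 19 mm behind it (hold_point_z is the z of the grasp point in the tool frame, in m); z points along the fingers, x is the direction in which the jaws open and shut, and the axes are right-handed (so a half turn about z gives the same grasp; the last joint's range is limited). The gripper opens to 85 mm and grips with 20 to 120 N. Pads are 22 mm wide; open, the fingers measure 114 mm over their backs; the gripper's body (76 mm by 85 mm) begins 54 mm behind the grasp point. The pads swing forward as they close: fully open they stand 13 mm farther back than shut.
Start: joints at [-1.233, 0.521, -0.036, 1.599, 0.021, 1.021, -0.113], TCP at [0.248, 0.574, 0.231] pointing down, gripper open.
Joint ranges: [-2.91, 2.91], [-0.3, 2.13], [-1.5, 1.42], [0.17, 2.43], [-1.26, 4.41], [0.16, 1.93], [-2.52, 2.52]. Speed limits (rad/s): [1.89, 1.89, 2.39, 2.39, 3.01, 3.01, 3.01].

## Interface

Orientations are given as a unit quaternion [x, y, z, w].
In Python, from rig import * gives the robot as it stands. The module is installed in compiled form; this text tells all that it offers.
- The arm moves only by the tool play_rows, never from a script. Its argument "deltas" is a list that holds one entry, the list of rows, each a list of 7 numbers: the shift along the tool's x, y, z in cm, then the turn, a rotation vector about the tool's x, y, z in rad, then the opening, from 0 (shut) to 1 (fully open). A call has 1 to 5 rows; each row is the pose to reach, as a shift and turn from the pose commanded when the call began, along the tool's axes at that moment; what a row does not reach only later rows make up. A row lasts 1/12 s, in which the tool goes at most 41.7 mm and 7.16 degrees, less where a joint would pass 70% of its speed; a pose out of reach is approached as far as the arm can. A call with a gripper value outside its range is refused whole. The fingers move at their own pace and stop on an object; the grip force is fixed at half the most. Time passes only in rows, so rows that repeat a pose let the fingers close. It gives the time, the measured TCP pose, the force and the opening at its end, in the units of the state.
- get_state(): the state, without advancing time (a new reading comes with each control period).
- capture(name): name is "side" or "top" or "wrist"; returns a dict with "frame" (480x640x3 uint8, red, green, blue), "mtx" (3x3 intrinsics, pixels), "world_to_cam" (4x4, takes a point from world to camera coordinates). Camera axes: x right, y up, looking along -z (the intrinsics and any distortion apply to the point x, -y, -z); pixel columns grow to the right and rows downward; lengths in m; the calibration is good to about 2 mm. A picture is of the moment at which its call begins. There is no depth.
- job_done(): hands the job in, once; it reports no verdict.
Trained networks look in the newest picture that a camera, given by its name, has taken for a name from the list of things; names that differ only in an ending like _2 or _b are one class to them, and where a whole thing is asked for, a point or a joint stands for the part that bears it (a point fixed in the world has none). Each returns a list of dicts, best first, with "conf" (0 to 1); they miss things now and then, are a little off and sometimes report something else, mostly with a low value. They report only what shows in the picture. A call takes as long as a camera call.
- cut_out(camera, name): "mask" (480x640 bool, what is visible of it) and "extent" ([left, top, width, height] in pixels, round what is visible of it).
- place_of(camera, name): "centre" ([column, row] in pixels: a listed point, or the origin of a listed thing).
The state is a dict: "t": time; "joint_pos": joint angles; "joint_velocities": joint speeds; "joint_torque": joint torques, N m; "tcp_pos": TCP position; "orientation": TCP orientation; "contact_force": force on the tool from outside, world axes, zero at the start; "moment": the same for the moment, N m; "grip_width": finger opening in m.
Only numpy, scipy, OpenCV 4.12 (cv2) and the standard library are available. Lean on these libraries where they do the work, as an engineer would, in place of code of your own. Each camera call takes 0.05 s, during which the arm holds its last target.

## Working session

There is one attempt and no reset: what is moved stays moved. The work goes in short steps, Python scripts to look and compute and a tool call to move; the robot and the scene stay as the last step left them, time stands still between calls to the robot, and variables do not carry over. Pictures are saved under pics/ and viewed, and the job is handed in when it is done.

Besides the shell and the picture viewer there is one more tool, called after ">>>" as name(argument=value, ...), one argument or row to a line, values as JSON. play_rows: Moves the arm, as the interface text tells. Its arguments: {"type":"object","properties":{"deltas":{"type":"array","items":{"type":"array","items":{"type":"array","items":{"type":"number"}}}}},"required":["deltas"]}

```bash
mkdir -p pics
cat > h.py <<'E'
from rig import *
import numpy as np, cv2
from scipy.spatial.transform import Rotation as R
def ray(c,px):
    K=np.array(c["mtx"]);T=np.array(c["world_to_cam"])
    d=np.linalg.inv(K)@np.array([px[0],px[1],1.]);d=np.array([d[0],-d[1],-d[2]])
    Rm=T[:3,:3];o=-Rm.T@T[:3,3];return o,Rm.T@d
def onz(c,px,z):
    o,d=ray(c,px);return o+d*(z-o[2])/d[2]
def proj(c,p):
    K=np.array(c["mtx"]);T=np.array(c["world_to_cam"])
    q=T[:3,:3]@np.array(p)+T[:3,3];u=K@np.array([q[0],-q[1],-q[2]]);return u[:2]/u[2]
def save(c,n): cv2.imwrite("pics/%s.png"%n,c["frame"][:,:,::-1])
E
python3 - <<'E'
from h import *
s=get_state()
for k in s: print(k,np.round(s[k],4))
import pickle
for n in ["side","top","wrist"]:
    c=capture(n);save(c,n+"0");pickle.dump(c,open(n+"0.pkl","wb"))
    print(n,c.keys(),np.round(np.linalg.inv(c["world_to_cam"]),3).tolist(),np.round(c["mtx"],1).tolist())
    for t,z in [("jig",0),("held_bar",.012),("bar_center",.019),("bar_shoulder",0),("brace_center",.019),("paint_cup",0)]:
        for r in place_of(n,t)[:2]:
            print(n,t,round(r["conf"],2),np.round(r["centre"],1),np.round(onz(c,r["centre"],z),4))
E
```

```text
t 0.0
joint_pos [-1.2332  0.522  -0.0363  1.6     0.0212  1.0211 -0.1128]
joint_velocities [ 0.0013  0.0007 -0.0018  0.0003 -0.0017  0.0021  0.0028]
joint_torque [-1.40000e-03 -9.27107e+01  1.97920e+00 -3.69949e+01  1.78000e-02
  8.00000e-03  0.00000e+00]
tcp_pos [0.2478 0.5734 0.2307]
orientation [ 8.357e-01  5.492e-01 -4.000e-04  3.000e-04]
contact_force [ 0.173   0.3973 -0.1447]
moment [ 0.0143  0.0142 -0.0345]
grip_width 0.0856
side dict_keys(['frame', 'mtx', 'world_to_cam']) [[-0.931, 0.159, -0.329, 0.171], [-0.365, -0.355, 0.861, 1.282], [0.02, 0.921, 0.388, 0.517], [0.0, 0.0, 0.0, 1.0]] [[599.1, 0.0, 320.8], [0.0, 599.1, 241.1], [0.0, 0.0, 1.0]]
side jig 0.68 [362.4 229.2] [0.5465 0.0288 0.    ]
side held_bar 0.6 [341.9 218.3] [0.6043 0.0107 0.012 ]
side bar_center 0.59 [282.7 282.6] [0.5855 0.3888 0.019 ]
side bar_shoulder 0.63 [262.8 313.5] [0.5834 0.4751 0.    ]
side brace_center 0.57 [344.4 294.6] [0.4661 0.3876 0.019 ]
side brace_center 0.34 [338.4 214.2] [0.6153 0.0055 0.019 ]
side paint_cup 0.97 [243.2 258.5] [0.722  0.2874 0.    ]
top dict_keys(['frame', 'mtx', 'world_
[... 153 characters left out ...]
14.2, 235.3], [0.0, 0.0, 1.0]]
top jig 0.6 [236.  237.6] [0.5849 0.4682 0.    ]
top jig 0.55 [421.9 256.2] [0.5402 0.0545 0.    ]
top held_bar 0.83 [448.5 223.1] [ 0.6124 -0.0036  0.012 ]
top bar_center 0.85 [270.2 235. ] [0.5889 0.3895 0.019 ]
top bar_shoulder 0.64 [235.4 238.9] [0.582  0.4695 0.    ]
top brace_center 0.81 [268.7 293.2] [0.4613 0.393  0.019 ]
top paint_cup 0.59 [319.2 176.7] [0.7202 0.2813 0.    ]
wrist dict_keys(['frame', 'mtx', 'world_to_cam']) [[0.397, -0.88, -0.26, 0.182], [0.918, 0.38, 0.112, 0.602], [0.0, -0.283, 0.959, 0.374], [0.0, 0.0, 0.0, 1.0]] [[395.8, 0.0, 322.7], [0.0, 395.8, 243.5], [0.0, 0.0, 1.0]]
wrist brace_center 0.93 [253.3 448.8] [0.4645 0.3965 0.019 ]
```

View pics/top0.png

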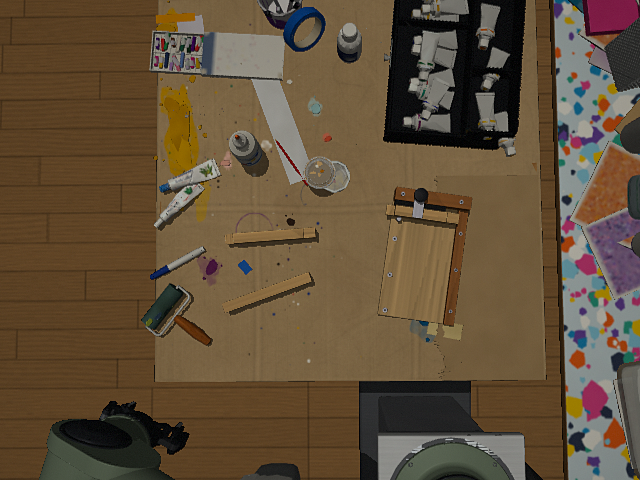

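View pics/side0.png

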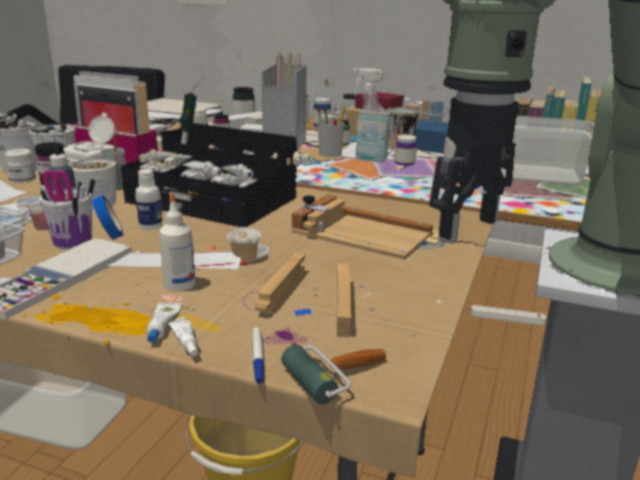

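The top view shows the tongue bar at about (228–318, 236) and the brace below it at about (268,293). The jig lies near (425,255), with the fence on its right and the held bar at the far end near (430,212). I'll zoom in.

Run:
```python
from h import *
im=cv2.imread("pics/top0.png")
a=cv2.resize(im[215:320,215:330],None,fx=4.5,fy=4.5,interpolation=cv2.INTER_CUBIC)
b=cv2.resize(im[180:330,370:480],None,fx=4,fy=4,interpolation=cv2.INTER_CUBIC)
cv2.imwrite("pics/za.png",a);cv2.imwrite("pics/zb.png",b)
```

```text
(no output)
```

View pics/za.png

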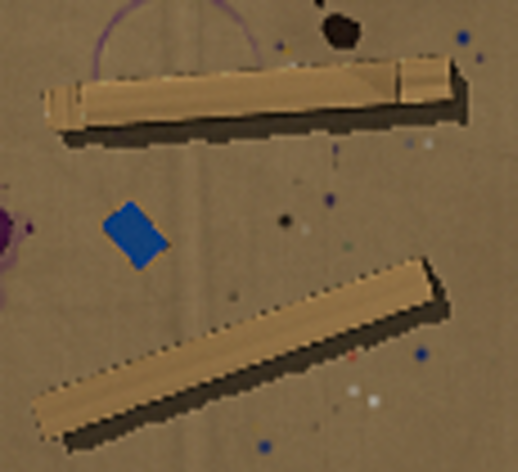

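View pics/zb.png

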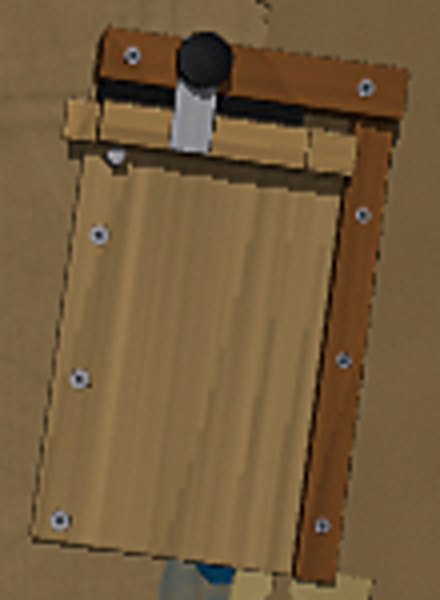

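```bash
cat >> h.py <<'E'
def delta(target,toolx_deg,measured=True):
    """tool-frame shift (cm) and rotvec to reach target TCP, tool down, tool x at angle"""
    s=get_state();Rc=R.from_quat(s["orientation"])
    a=np.radians(toolx_deg);X=np.array([np.cos(a),np.sin(a),0]);Z=np.array([0,0,-1.]);Y=np.cross(Z,X)
    Rt=R.from_matrix(np.column_stack([X,Y,Z]))
    d=Rc.inv().apply(np.array(target)-s["tcp_pos"])*100
    r=(Rc.inv()*Rt).as_rotvec()
    print("t",round(s["t"],2),"tcp",np.round(s["tcp_pos"],4),"d cm",np.round(d,2),"rot",np.round(r,4),"F",np.round(s["contact_force"],2),"w",round(s["grip_width"],4))
def toolx():
    M=R.from_quat(get_state()["orientation"]).as_matrix();return np.degrees(np.arctan2(M[1,0],M[0,0]))
E
python3 - <<'E'
from h import *
delta([.589,.385,.20],4.2)
E
```

```text
t 1.05 tcp [0.2479 0.5737 0.2313] d cm [-3.79 38.8   3.13] rot [0.0000e+00 1.0000e-04 1.0896e+00] F [-0.25 -0.2   0.6 ] w 0.0853
```

>>> play_rows(
  deltas=[
    [[-0.4,3.9,0.3,0,0,0.11,1],[-0.8,7.8,0.6,0,0,0.22,1],[-1.2,11.7,0.9,0,0,0.33,1],[-1.6,15.6,1.2,0,0,0.44,1],[-2,19.5,1.5,0,0,0.55,1]],
  ],
)

```text
t: 1.47
tcp_pos: [0.4204, 0.4769, 0.2164]
orientation: [0.954, 0.299, 0.0, -0.0]
contact_force: [-0.5, 1.4, 0.2]
grip_width: 0.0855
```

Run:
```python
from h import *
delta([.589,.385,.20],4.2)
```

```text
t 1.47 tcp [0.4204 0.4769 0.2164] d cm [ 8.59 17.17  1.64] rot [-2.000e-04 -3.000e-04  5.344e-01] F [-0.51  1.37  0.18] w 0.0855
```

>>> play_rows(
  deltas=[
    [[1.7,3.4,0.3,0,0,0.11,1],[3.4,6.8,0.6,0,0,0.22,1],[5.1,10.2,0.9,0,0,0.33,1],[6.8,13.6,1.2,0,0,0.44,1],[8.6,17.2,1.6,0,0,0.534,1]],
  ],
)

```text
t: 1.88
tcp_pos: [0.5895, 0.3862, 0.2004]
orientation: [0.999, 0.037, 0.0, -0.0]
contact_force: [-0.2, 1.1, 0.1]
grip_width: 0.0853
```

>>> play_rows(
  deltas=[
    [[0,0,0,0,0,0,1]],
  ],
)

```text
t: 1.97
tcp_pos: [0.5945, 0.3802, 0.1993]
orientation: [0.999, 0.033, 0.001, 0.002]
contact_force: [0.7, 0.2, 0.5]
grip_width: 0.0853
```

Run:
```python
from h import *
delta([.589,.385,.20],4.2)
c=capture("wrist");save(c,"w1");pickle=__import__("pickle");pickle.dump(c,open("w1.pkl","wb"))
for t,z in [("bar_center",.019),("bar_shoulder",0)]:
    for r in place_of("wrist",t)[:2]:
        print(t,round(r["conf"],2),np.round(r["centre"],1),np.round(onz(c,r["centre"],z),4))
r=cut_out("wrist","bar_center")
for q in r[:2]:
    print(q["conf"],q["extent"])
m=r[0]["mask"];np.save("m1.npy",m)
print(cv2.minAreaRect(np.argwhere(m)[:,::-1].astype(np.float32)))
```

```text
t 1.97 tcp [0.5945 0.3802 0.1993] d cm [-0.52 -0.51 -0.07] rot [ 0.0041 -0.0023 -0.0082] F [0.66 0.21 0.55] w 0.0853
bar_center 0.85 [315.6 212.3] [0.5888 0.3827 0.019 ]
bar_shoulder 0.67 [314.9 101.9] [0.5827 0.47   0.    ]
0.98 [299.5, 69.0, 28.1, 255.9]
((314.1122131347656, 195.97357177734375), (252.20526123046875, 30.772592544555664), 89.2838363647461)
```

View pics/w1.png

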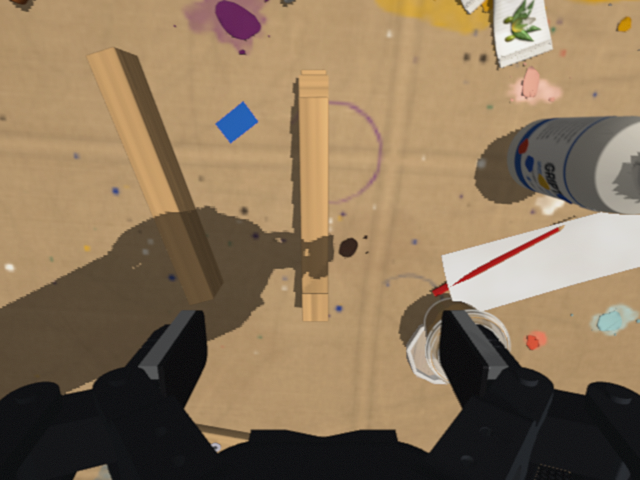

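The wrist view shows the bar upright in the frame. Its body runs from the shoulder at (314,97) to the slotted end at (315,320), with the tongue at y = 69–97. I'll refine the pose from the edges.

Run:
```python
from h import *
import pickle
c=pickle.load(open("w1.pkl","rb"));m=np.load("m1.npy")
im=c["frame"]
for y in range(65,330,15):
    xs=np.where(m[y])[0]
    if len(xs): print(y,xs[0],xs[-1],np.round(onz(c,(xs[0],y),.038)[:2],4),np.round(onz(c,(xs[-1]+1,y),.038)[:2],4))
z=cv2.resize(im[60:335,280:350,::-1],None,fx=2.1*1,fy=2.1,interpolation=cv2.INTER_CUBIC)
z=cv2.resize(im[60:120,285:345,::-1],None,fx=8,fy=8,interpolation=cv2.INTER_CUBIC)
z2=cv2.resize(im[275:335,285:345,::-1],None,fx=5,fy=8,interpolation=cv2.INTER_CUBIC)
cv2.imwrite("pics/zc.png",np.hstack([z,z2]))
```

```text
80 299 328 [0.5713 0.482 ] [0.5926 0.4834]
95 300 328 [0.5725 0.472 ] [0.5933 0.4734]
110 298 327 [0.5715 0.4617] [0.5933 0.4631]
125 298 328 [0.572  0.4513] [0.5948 0.4528]
140 299 328 [0.5733 0.4407] [0.5955 0.4421]
155 300 328 [0.5745 0.4298] [0.5963 0.4312]
170 299 328 [0.5743 0.4187] [0.597  0.4201]
185 300 328 [0.5756 0.4073] [0.5978 0.4088]
200 300 328 [0.5762 0.3957] [0.5986 0.3972]
215 301 328 [0.5776 0.3839] [0.5995 0.3853]
230 301 328 [0.5782 0.3718] [0.6003 0.3732]
245 301 329 [0.5788 0.3594] [0.602  0.3608]
260 302 329 [0.5802 0.3467] [0.6029 0.3482]
275 302 328 [0.5809 0.3337] [0.603  0.3351]
290 302 327 [0.5815 0.3204] [0.6031 0.3218]
305 302 328 [0.5822 0.3068] [0.6048 0.3082]
320 303 327 [0.5838 0.2929] [0.605  0.2943]
```

View pics/zc.png

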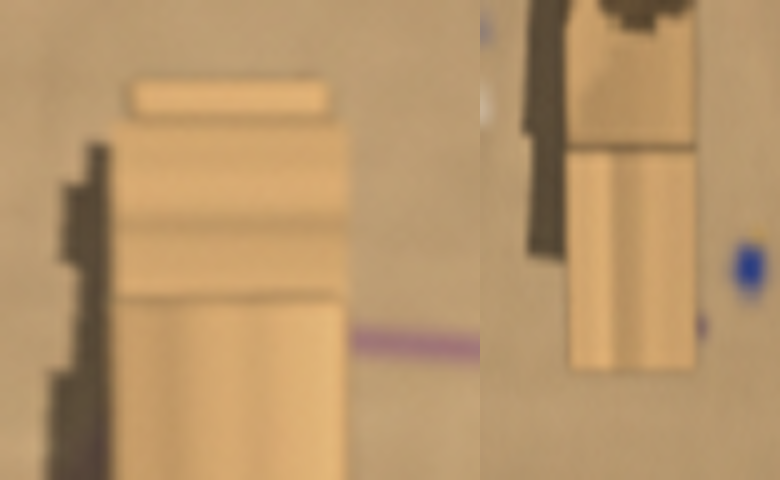

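Run:
```python
from h import *
delta([.5886,.382,.018],3.8)
```

```text
t 2.17 tcp [0.5875 0.3875 0.2001] d cm [ 0.08  0.56 18.21] rot [-0.0004  0.0007  0.0141] F [-0.4  -0.52 -0.46] w 0.0853
```

>>> play_rows(
  deltas=[
    [[0.1,0.3,3.5,0,0,0.005,1],[0.1,0.3,7,0,0,0.007,1],[0.1,0.3,10,0,0,0.007,1],[0.1,0.3,12,0,0,0.007,1],[0.1,0.3,12,0,0,0.007,1]],
  ],
)

```text
t: 2.58
tcp_pos: [0.5864, 0.3841, 0.0762]
orientation: [0.999, 0.037, -0.003, 0.001]
contact_force: [-0.6, 0.6, 0.6]
grip_width: 0.0852
```

>>> play_rows(
  deltas=[
    [[0,0,0,0,0,0,1],[0,0,0,0,0,0,1]],
  ],
)

```text
t: 2.75
tcp_pos: [0.5898, 0.3849, 0.0822]
orientation: [0.999, 0.036, 0.001, -0.001]
contact_force: [0.5, 0.1, 0.5]
grip_width: 0.0851
```

Run:
```python
from h import *
delta([.5886,.382,.018],3.8)
```

```text
t 2.75 tcp [0.5898 0.3849 0.0822] d cm [-0.15  0.29  6.42] rot [-0.0013 -0.0016  0.0067] F [0.54 0.07 0.5 ] w 0.0851
```

>>> play_rows(
  deltas=[
    [[-0.05,0.25,1.5,0,0,0.003,1],[-0.05,0.25,3,0,0,0.003,1],[-0.05,0.25,4.5,0,0,0.003,1],[-0.05,0.25,5.5,0,0,0.003,1],[-0.05,0.25,6.2,0,0,0.003,1]],
  ],
)

```text
t: 3.17
tcp_pos: [0.5887, 0.3813, 0.0168]
orientation: [0.999, 0.035, -0.001, 0.0]
contact_force: [-0.3, 0.4, -0.5]
grip_width: 0.0852
```

>>> play_rows(
  deltas=[
    [[0,0,0,0,0,0,1],[0,0,0,0,0,0,1],[0,0,0,0,0,0,1],[0,0,0,0,0,0,1]],
  ],
)

```text
t: 3.5
tcp_pos: [0.5896, 0.3816, 0.019]
orientation: [0.999, 0.034, 0.0, -0.0]
contact_force: [-0.3, -0.6, 0.5]
grip_width: 0.0852
```

Run:
```python
from h import *
delta([.5886,.382,.018],3.8)
```

```text
t 3.5 tcp [0.5896 0.3816 0.019 ] d cm [-0.09 -0.04  0.1 ] rot [-0.0005 -0.0009  0.0026] F [-0.33 -0.58  0.51] w 0.0852
```

>>> play_rows(
  deltas=[
    [[-0.05,0,0.1,0,0,0,0.5],[-0.05,0,0.1,0,0,0,0.3],[-0.05,0,0.1,0,0,0,0],[-0.05,0,0.1,0,0,0,0],[-0.05,0,0.1,0,0,0,0]],
  ],
)

```text
t: 3.92
tcp_pos: [0.5887, 0.3814, 0.0174]
orientation: [0.999, 0.034, 0.0, -0.0]
contact_force: [-0.1, -0.1, 0.0]
grip_width: 0.0258
```

>>> play_rows(
  deltas=[
    [[0,0,0,0,0,0,0],[0,0,0,0,0,0,0],[0,0,0,0,0,0,0],[0,0,0,0,0,0,0],[0,0,0,0,0,0,0]],
  ],
)

```text
t: 4.33
tcp_pos: [0.5888, 0.3814, 0.0175]
orientation: [0.999, 0.034, 0.0, -0.0]
contact_force: [0.3, -0.2, 5.2]
grip_width: 0.0209
```

Run:
```python
from h import *
delta([.5886,.382,.018],3.8)
c=capture("wrist");save(c,"w2")
```

```text
t 4.33 tcp [0.5888 0.3814 0.0175] d cm [-0.02 -0.06 -0.05] rot [-0.0001 -0.0003  0.0026] F [ 0.32 -0.25  5.16] w 0.0209
```

View pics/w2.png

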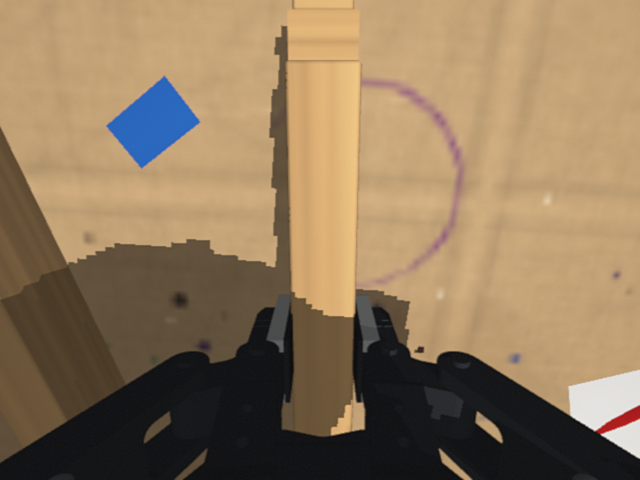

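The bar is gripped and aligned between the pads, with the shoulder line at row 61. I'll check the shoulder's place relative to the tool, and lift.

>>> play_rows(
  deltas=[
    [[0,0,-0.5,0,0,0,0],[0,0,-2,0,0,0,0],[0,0,-4.5,0,0,0,0],[0,0,-7.5,0,0,0,0],[0,0,-10,0,0,0,0]],
  ],
)

```text
t: 4.8
tcp_pos: [0.5888, 0.3813, 0.12]
orientation: [0.999, 0.034, 0.0, -0.0]
contact_force: [0.5, 0.0, -0.8]
grip_width: 0.0209
```

>>> play_rows(
  deltas=[
    [[0,0,-1.5,0,0,0,0],[0,0,-1.5,0,0,0,0],[0,0,-1.5,0,0,0,0],[0,0,-1.5,0,0,0,0]],
  ],
)

```text
t: 5.13
tcp_pos: [0.5882, 0.3812, 0.1318]
orientation: [0.999, 0.035, -0.0, 0.0]
contact_force: [0.4, -0.2, -2.5]
grip_width: 0.0205
```

Run:
```python
from h import *
delta([.5886,.382,.018],3.8)
c=capture("wrist");save(c,"w3")
s=capture("side");save(s,"s3")
st=get_state();Rc=R.from_quat(st["orientation"]);
# rows -> tool coords assuming bar top height tcp-? 
zt=st["tcp_pos"][2]-.0175+.038
for row,z in [(61,zt),(10,zt),(10,zt-.0135),(61,zt-.0135),(0,zt-.0135)]:
    p=onz(c,(323,row),z);print(row,np.round(Rc.inv().apply(p-st["tcp_pos"]),4))
for cam,cc in (("wrist",c),("side",s)):
  for r in place_of(cam,"bar_shoulder")[:1]:
    p=onz(cc,r["centre"],zt-.038);print(cam,r["conf"],r["centre"],Rc.inv().apply(p-st["tcp_pos"]))
z=s["frame"][120:360,180:420,::-1];cv2.imwrite("pics/s3z.png",cv2.resize(z,None,fx=2.5,fy=2.5,interpolation=cv2.INTER_CUBIC))
```

```text
t 5.13 tcp [0.5882 0.3812 0.1318] d cm [ 0.06 -0.09 11.38] rot [0.0004 0.0009 0.0028] F [ 0.36 -0.24 -2.49] w 0.0205
61 [ 0.0002 -0.0899 -0.0206]
10 [ 0.0002 -0.1028 -0.0206]
10 [ 0.0002 -0.1062 -0.0071]
61 [ 0.0002 -0.0919 -0.0071]
0 [ 0.0002 -0.1089 -0.0071]
side 0.61 [262.5, 250.7] [ 0.00428512 -0.08456794  0.01741119]
```

View pics/s3z.png

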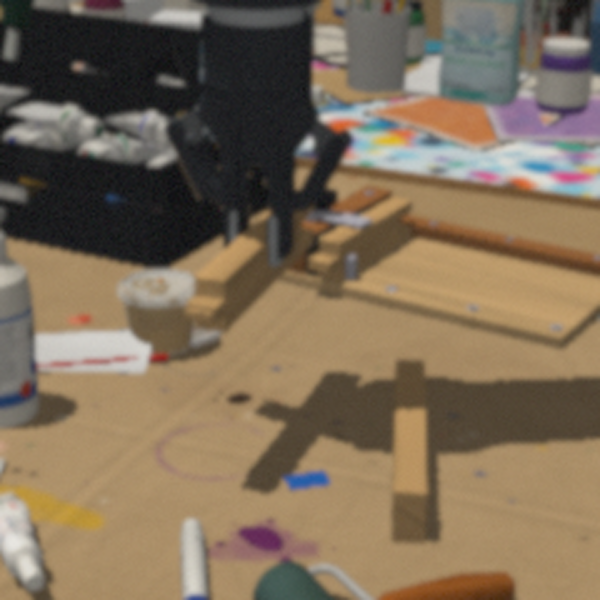

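View pics/w3.png

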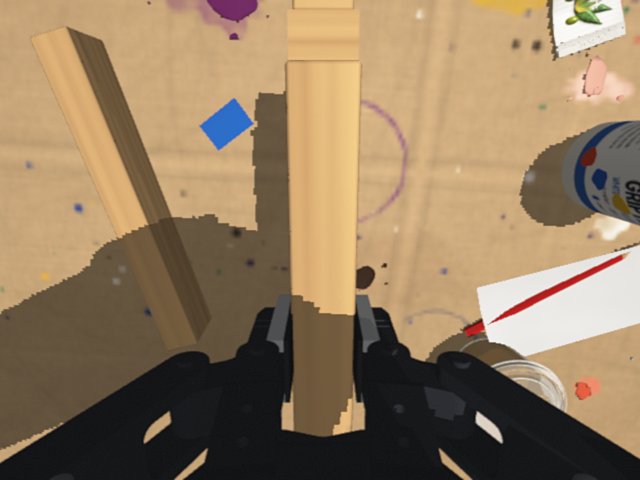

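Run:
```python
from h import *
import pickle
c=pickle.load(open("top0.pkl","rb"))
f=lambda p,z: onz(c,(370+(p[0]+.5)/4-.5,180+(p[1]+.5)/4-.5),z)
P={"board BL(-140,82.5)":((32,541),.012),"left edge up":((80,175),.012),"fence outer bot":((337,582),.026),"fence outer top":((388,125),.026),"fence in bot":((297,576),.026),"fence in top":((350,165),.026),
"stop TL":((108,28),.048),"stop TR":((407,68),.048),"stop BR":((401,120),.048),"held R front":((354,178),.050),"held L front":((66,138),.050),"held L back":((68,98),.050),"held R back":((357,137),.05)}
for k,(p,z) in P.items(): print(k,np.round(f(p,z)[:2],4))
def ang(a,b):
    d=f(*P[b])-f(*P[a]);return np.degrees(np.arctan2(d[1],d[0]))
print(ang("board BL(-140,82.5)","left edge up"),ang("fence outer bot","fence outer top"),ang("fence in bot","fence in top"),ang("stop TR","stop TL")-90,ang("held R front","held L front")-90)
```

```text
board BL(-140,82.5) [0.4122 0.1549]
left edge up [0.6129 0.126 ]
fence outer bot [ 0.3901 -0.0085]
fence outer top [ 0.6377 -0.0411]
fence in bot [0.3934 0.013 ]
fence in top [ 0.616 -0.02 ]
stop TL [0.6894 0.1129]
stop TR [ 0.6662 -0.0473]
stop BR [ 0.6382 -0.0435]
held R front [ 0.607  -0.0173]
held L front [0.6299 0.1365]
held L back [0.6515 0.1351]
held R back [ 0.629  -0.0193]
-8.1958348229605 -7.502692113216616 -8.429289210762365 -8.23647599637583 -8.460433218007097
```

Run:
```python
from h import *
print(np.round(get_state()["joint_pos"],2))
delta([.463,.0348,.13],-98.2)
```

```text
[-0.81  0.76  0.25  1.47 -0.21  0.94 -0.43]
t 5.33 tcp [0.5883 0.3811 0.1313] d cm [-14.89  33.68   0.18] rot [1.8000e-03 1.0000e-04 1.7829e+00] F [-0.3   0.38 -1.44] w 0.0209
```

>>> play_rows(
  deltas=[
    [[-0.8,1.8,0,0,0,0.08,0],[-1.8,4,0,0,0,0.19,0],[-2.8,6.3,0,0,0,0.3,0],[-3.8,8.6,0,0,0,0.42,0],[-4.8,10.9,0,0,0,0.54,0]],
  ],
)

```text
t: 5.75
tcp_pos: [0.5476, 0.268, 0.1319]
orientation: [0.972, -0.236, -0.0, 0.0]
contact_force: [0.7, -0.3, -1.3]
grip_width: 0.0206
```

Run:
```python
from h import *
delta([.463,.0348,.13],-98.2)
```

```text
t 5.75 tcp [0.5476 0.268  0.1319] d cm [ 3.19 24.6   0.2 ] rot [ 7.0000e-04 -2.0000e-04  1.2369e+00] F [ 0.74 -0.33 -1.34] w 0.0206
```

>>> play_rows(
  deltas=[
    [[0.3,2.4,0,0,0,0.12,0],[0.6,4.8,0,0,0,0.24,0],[0.9,7.2,0,0,0,0.36,0],[1.2,9.6,0,0,0,0.48,0],[1.5,12,0,0,0,0.6,0]],
  ],
)

```text
t: 6.17
tcp_pos: [0.5066, 0.1545, 0.1321]
orientation: [0.858, -0.513, -0.0, 0.0]
contact_force: [0.3, -0.0, -1.5]
grip_width: 0.0206
```

Run:
```python
from h import *
delta([.463,.0348,.13],-98.2)
```

```text
t 6.17 tcp [0.5066 0.1545 0.1321] d cm [8.47 9.51 0.21] rot [ 4.000e-04 -2.000e-04  6.369e-01] F [ 0.29 -0.03 -1.51] w 0.0206
```

>>> play_rows(
  deltas=[
    [[1.6,1.8,0,0,0,0.12,0],[3.2,3.6,0,0,0,0.24,0],[4.8,5.4,0,0,0,0.36,0],[6.4,7.2,0,0,0,0.48,0],[7.7,8.6,0,0,0,0.58,0]],
  ],
)

```text
t: 6.58
tcp_pos: [0.4677, 0.0452, 0.1322]
orientation: [-0.676, 0.737, -0.0, -0.0]
contact_force: [1.1, 0.0, -0.8]
grip_width: 0.0208
```

Run:
```python
from h import *
delta([.463,.0348,.09],-98.2)
```

```text
t 6.58 tcp [0.4677 0.0452 0.1322] d cm [1.07 0.38 4.22] rot [ 0.0004 -0.0005  0.0558] F [ 1.06  0.04 -0.8 ] w 0.0208
```

>>> play_rows(
  deltas=[
    [[0.5,0.2,1,0,0,0.04,0],[1,0.3,2.5,0,0,0.055,0],[1,0.3,4,0,0,0.055,0],[1,0.3,4.2,0,0,0.055,0],[1,0.3,4.2,0,0,0.055,0]],
  ],
)

```text
t: 7.0
tcp_pos: [0.4644, 0.0368, 0.0898]
orientation: [-0.658, 0.753, 0.0, -0.001]
contact_force: [0.4, -0.4, -0.6]
grip_width: 0.0206
```

>>> play_rows(
  deltas=[
    [[0,0,0,0,0,0,0],[0,0,0,0,0,0,0],[0,0,0,0,0,0,0],[0,0,0,0,0,0,0],[0,0,0,0,0,0,0]],
  ],
)

```text
t: 7.42
tcp_pos: [0.465, 0.0372, 0.0906]
orientation: [-0.658, 0.753, -0.0, 0.0]
contact_force: [-0.0, 0.2, -1.5]
grip_width: 0.0208
```

Run:
```python
from h import *
import pickle
delta([.463,.0348,.09],-98.2)
for n in ["wrist","top","side"]:
    c=capture(n);save(c,n+"4");pickle.dump(c,open(n+"4.pkl","wb"))
    for t,z in [("jig",0),("held_bar",.012)]:
      for r in place_of(n,t)[:1]: print(n,t,r["conf"],np.round(onz(c,r["centre"],z),4))
```

```text
t 7.42 tcp [0.465  0.0372 0.0906] d cm [0.26 0.16 0.06] rot [-0.0004  0.0003  0.0081] F [-0.02  0.23 -1.47] w 0.0208
wrist jig 0.8 [0.5387 0.0547 0.    ]
top jig 0.8 [0.5411 0.0558 0.    ]
top held_bar 0.75 [ 0.6099 -0.0082  0.012 ]
side jig 0.76 [0.5381 0.0442 0.    ]
side held_bar 0.88 [ 0.6187 -0.0184  0.012 ]
```

View pics/wrist4.png

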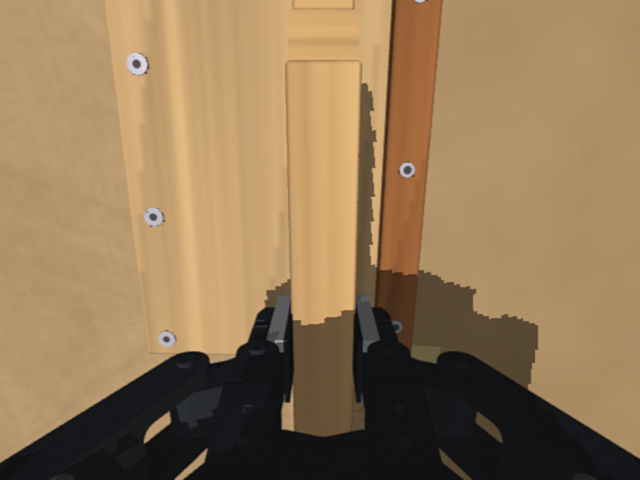

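View pics/side4.png

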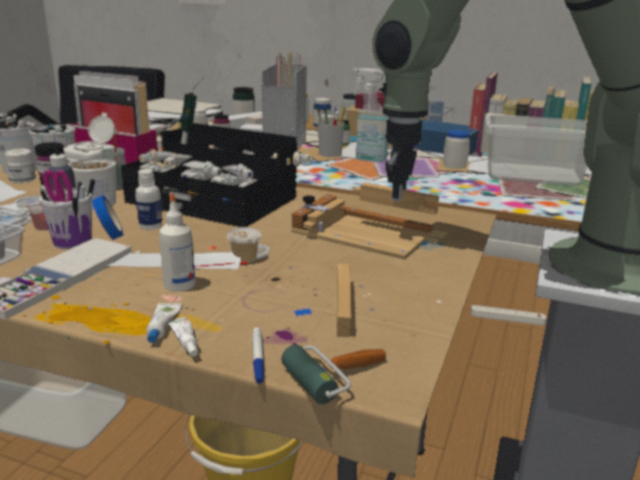

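Run:
```python
from h import *
import pickle
c=pickle.load(open("wrist4.pkl","rb"))
im=c["frame"]
z=cv2.resize(im[0:280,360:450,::-1],None,fx=4,fy=2.1,interpolation=cv2.INTER_CUBIC);cv2.imwrite("pics/wz4.png",z)
st=get_state();t=st["tcp_pos"]
def rep(n,a,b,zz):
    A=onz(c,a,zz);B=onz(c,b,zz);d=A-B;print(n,np.round(A[:2],4),np.round(B[:2],4),"ang",np.degrees(np.arctan2(d[1],d[0])))
rep("fence in top",(393,0),(379,270),.026)
rep("fence out",(441,0),(414,330),.026)
rep("board L",(108,0),(149,350),.012)
```

```text
fence in top [ 0.5877 -0.0123] [0.4563 0.0066] ang -8.215507538243731
fence out [ 0.5847 -0.0343] [ 0.4165 -0.0101] ang -8.19052391786888
board L [0.6101 0.1243] [0.4168 0.1548] ang -8.943911690036352
```

View pics/wz4.png

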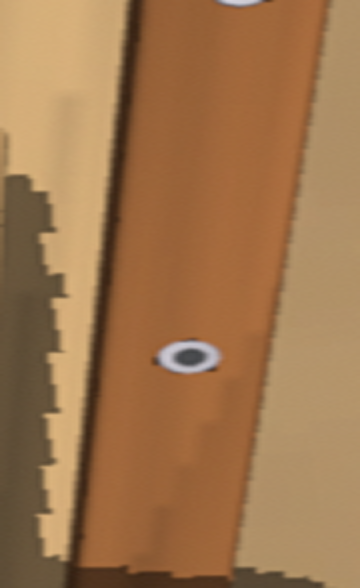

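>>> play_rows(
  deltas=[
    [[0.4,0,1,0,0,0.008,0],[0.9,0,2.3,0,0,0.008,0],[1.3,0,3.6,0,0,0.008,0],[1.4,0,4.7,0,0,0.008,0],[1.4,0,5.3,0,0,0.008,0]],
  ],
)

```text
t: 8.28
tcp_pos: [0.4622, 0.0224, 0.0357]
orientation: [-0.654, 0.756, 0.0, -0.001]
contact_force: [-0.8, 0.8, -1.7]
grip_width: 0.021
```

>>> play_rows(
  deltas=[
    [[0,0,0,0,0,0,0],[0,0,0,0,0,0,0],[0,0,0,0,0,0,0],[0,0,0,0,0,0,0]],
  ],
)

```text
t: 8.62
tcp_pos: [0.4632, 0.0233, 0.0377]
orientation: [-0.655, 0.756, -0.0, 0.0]
contact_force: [0.4, 0.6, -1.2]
grip_width: 0.0208
```

Run:
```python
from h import *
import pickle
delta([.463,.0348,.0295],-98.2)
c=capture("wrist");save(c,"w5");pickle.dump(c,open("w5.pkl","wb"))
```

```text
t 8.62 tcp [0.4632 0.0233 0.0377] d cm [-1.13  0.19  0.82] rot [-0.0007  0.0002  0.0001] F [ 0.36  0.65 -1.2 ] w 0.0208
```

View pics/w5.png

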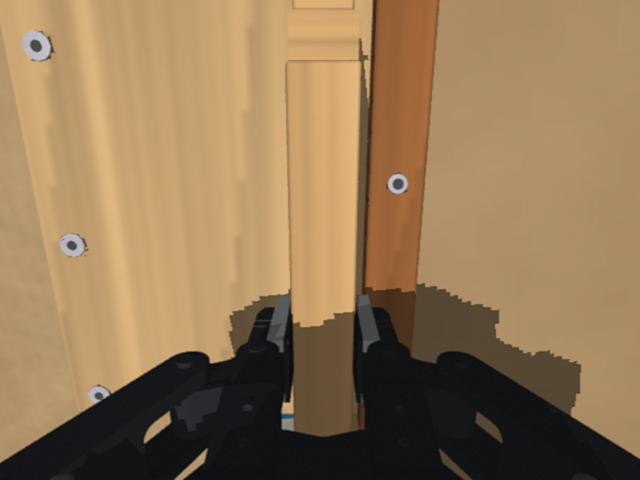

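>>> play_rows(
  deltas=[
    [[0,0,0.2,0,0,0,0],[0,0,0.4,0,0,0,0],[0,0,0.55,0,0,0,0],[0,0,0.65,0,0,0,0],[0,0,0.7,0,0,0,0]],
  ],
)

```text
t: 9.08
tcp_pos: [0.4629, 0.0231, 0.0301]
orientation: [-0.655, 0.756, 0.0, -0.0]
contact_force: [-0.4, 0.4, -1.4]
grip_width: 0.0207
```

>>> play_rows(
  deltas=[
    [[0,0,0,0,0,0,0],[0,0,0,0,0,0,0],[0,0,0.03,0,0,0,0],[0,0,0.06,0,0,0,0],[0,0,0.06,0,0,0,0]],
  ],
)

```text
t: 9.5
tcp_pos: [0.463, 0.0232, 0.0297]
orientation: [-0.655, 0.756, 0.0, 0.0]
contact_force: [0.8, -0.6, -1.7]
grip_width: 0.021
```

>>> play_rows(
  deltas=[
    [[0,0,0.03,0,0,0,0],[0,0,0.06,0,0,0,0],[0,0,0.06,0,0,0,0],[0,0,0.06,0,0,0,0]],
  ],
)

```text
t: 9.83
tcp_pos: [0.463, 0.0231, 0.0294]
orientation: [-0.655, 0.756, 0.0, 0.0]
contact_force: [-4.0, 0.6, 10.0]
grip_width: 0.0209
```

>>> play_rows(
  deltas=[
    [[0,0,-0.02,0,0,0,0],[0.15,0,-0.03,0,0,0,0],[0.3,0,-0.03,0,0,0,0],[0.4,0,-0.03,0,0,0,0],[0.4,0,-0.03,0,0,0,0]],
  ],
)

```text
t: 10.25
tcp_pos: [0.4624, 0.0188, 0.0294]
orientation: [-0.655, 0.756, -0.0, -0.0]
contact_force: [-1.0, -0.3, 1.4]
grip_width: 0.0205
```

>>> play_rows(
  deltas=[
    [[0.05,0,0,0,0,0,0],[0.1,0,0,0,0,0,0],[0.1,0,0,0,0,0,0]],
  ],
)

```text
t: 10.5
tcp_pos: [0.4623, 0.0181, 0.0294]
orientation: [-0.655, 0.756, -0.0, 0.0]
contact_force: [-0.2, -0.1, 1.9]
grip_width: 0.0208
```

>>> play_rows(
  deltas=[
    [[0.05,0,0,0,0,0,0],[0.1,0,0,0,0,0,0],[0.1,0,0,0,0,0,0]],
  ],
)

```text
t: 10.75
tcp_pos: [0.4621, 0.0172, 0.0294]
orientation: [-0.655, 0.756, 0.0, 0.0]
contact_force: [0.5, -0.3, 2.7]
grip_width: 0.0207
```

>>> play_rows(
  deltas=[
    [[0.05,0,0,0,0,0,0],[0.05,0,0,0,0,0,0],[0.05,0,0,0,0,0,0]],
  ],
)

```text
t: 11.0
tcp_pos: [0.4621, 0.017, 0.0294]
orientation: [-0.655, 0.756, 0.0, 0.0]
contact_force: [0.4, 4.2, 2.2]
grip_width: 0.0208
```

>>> play_rows(
  deltas=[
    [[0.05,0,0,0,0,0,0],[0.05,0,0,0,0,0,0],[0.05,0,0,0,0,0,0]],
  ],
)

```text
t: 11.25
tcp_pos: [0.4621, 0.0168, 0.0294]
orientation: [-0.655, 0.756, 0.0, 0.0]
contact_force: [1.8, 6.8, 3.7]
grip_width: 0.0205
```

Run:
```python
from h import *
s=get_state();print(s["contact_force"],s["moment"],s["tcp_pos"],toolx())
```

```text
[1.75726684 6.79777945 3.70287582] [ 1.54952668 -0.35419513 -0.45835965] [0.46210965 0.01681458 0.02943787] -98.19878510962934
```

>>> play_rows(
  deltas=[
    [[-0.02,0,0,0,0,0.003,0],[-0.02,0,0,0,0,0.006,0],[-0.02,0,0,0,0,0.006,0],[-0.02,0,0,0,0,0.006,0]],
  ],
)

```text
t: 11.58
tcp_pos: [0.4621, 0.0168, 0.0294]
orientation: [-0.653, 0.758, 0.0, 0.0]
contact_force: [2.0, 5.8, 2.9]
grip_width: 0.0207
```

Run:
```python
from h import *
s=get_state();print(s["contact_force"],s["moment"],s["tcp_pos"],toolx())
```

```text
[2.03875837 5.84016894 2.87204161] [ 1.23066557 -0.34699383 -0.06340262] [0.46212886 0.01679571 0.02943404] -98.52258308093414
```

>>> play_rows(
  deltas=[
    [[-0.03,-0.3,0,0,0,0,0],[-0.03,-0.8,0,0,0,0,0],[-0.03,-1.4,0,0,0,0,0],[-0.04,-2,0,0,0,0,0],[-0.04,-2.5,0,0,0,0,0]],
  ],
)

```text
t: 12.0
tcp_pos: [0.4867, 0.0131, 0.0294]
orientation: [-0.652, 0.758, 0.0, -0.0]
contact_force: [-3.0, 2.9, 8.1]
grip_width: 0.0208
```

>>> play_rows(
  deltas=[
    [[0,0,0,0,0,0,0],[0,0,0,0,0,0,0],[0,0,0,0,0,0,0]],
  ],
)

```text
t: 12.25
tcp_pos: [0.4868, 0.0131, 0.0294]
orientation: [-0.652, 0.758, -0.0, 0.0]
contact_force: [1.6, 3.5, 3.0]
grip_width: 0.0208
```

Run:
```python
from h import *
s=get_state();print(s["contact_force"],s["moment"],s["tcp_pos"],toolx())
c=capture("wrist");save(c,"w6")
c=capture("top");save(c,"t6")
z=cv2.resize(c["frame"][180:330,370:480,::-1],None,fx=4,fy=4,interpolation=cv2.INTER_CUBIC)
cv2.imwrite("pics/t6z.png",z)
```

```text
[1.58057642 3.46328292 2.9567772 ] [ 0.51780821 -0.46184381  0.00717393] [0.48677388 0.01309427 0.02943537] -98.54498535539636
```

View pics/w6.png

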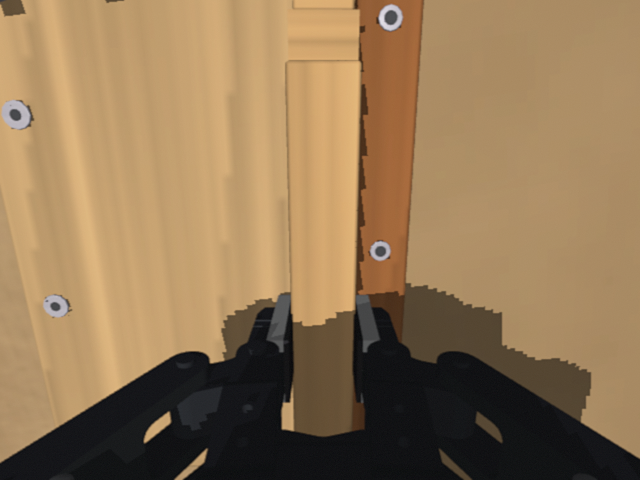

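View pics/t6z.png

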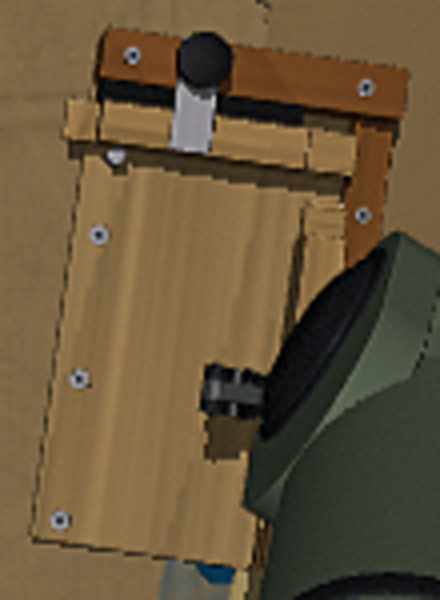

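The bar lies along the fence, with the tongue tip about 12 mm short of the held bar in the top view (tip at zoom (322,197), held face at about y = 175). I'll slide it in slowly.

>>> play_rows(
  deltas=[
    [[0,-0.2,0,0,0,0,0],[0,-0.4,0,0,0,0,0],[-0.01,-0.6,0,0,0,0,0],[-0.01,-0.8,0,0,0,0,0],[-0.01,-1,0,0,0,0,0]],
  ],
)

```text
t: 12.77
tcp_pos: [0.496, 0.0117, 0.0294]
orientation: [-0.652, 0.758, 0.0, -0.0]
contact_force: [-2.0, 2.4, 7.7]
grip_width: 0.0208
```

>>> play_rows(
  deltas=[
    [[0,-0.1,0,0,0,0,0],[0,-0.2,0,0,0,0,0],[0,-0.3,0,0,0,0,0],[-0.01,-0.4,0,0,0,0,0],[-0.01,-0.5,0,0,0,0,0]],
  ],
)

```text
t: 13.18
tcp_pos: [0.5009, 0.011, 0.0294]
orientation: [-0.652, 0.758, 0.0, -0.0]
contact_force: [-2.9, 2.2, 7.3]
grip_width: 0.0205
```

>>> play_rows(
  deltas=[
    [[0,-0.1,0,0,0,0,0],[0,-0.2,0,0,0,0,0],[0,-0.3,0,0,0,0,0],[0,-0.4,0,0,0,0,0],[0,-0.5,0,0,0,0,0]],
  ],
)

```text
t: 13.6
tcp_pos: [0.5059, 0.0102, 0.0294]
orientation: [-0.652, 0.758, 0.0, -0.0]
contact_force: [-2.2, 2.3, 8.5]
grip_width: 0.0206
```

Run:
```python
from h import *
s=get_state();print(s["contact_force"],s["moment"],s["tcp_pos"],toolx())
c=capture("top");save(c,"t7")
z=cv2.resize(c["frame"][180:330,370:480,::-1],None,fx=4,fy=4,interpolation=cv2.INTER_CUBIC)
cv2.imwrite("pics/t7z.png",z)
```

```text
[-2.19848078  2.3033363   8.46968258] [ 0.38812011  0.57615827 -0.00961305] [0.50588373 0.01020777 0.02942649] -98.56014270916769
```

View pics/t7z.png

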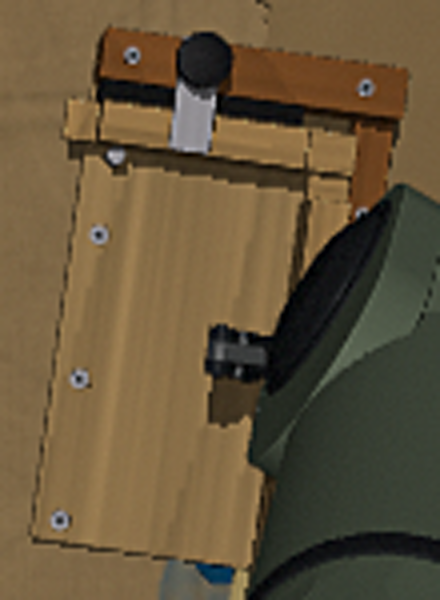

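>>> play_rows(
  deltas=[
    [[-0.01,-0.1,-0.01,0,0,0,0],[-0.01,-0.2,-0.02,0,0,0,0],[-0.01,-0.3,-0.02,0,0,0,0],[-0.01,-0.4,-0.02,0,0,0,0],[-0.01,-0.5,-0.02,0,0,0,0]],
  ],
)

```text
t: 14.07
tcp_pos: [0.5115, 0.0095, 0.0295]
orientation: [-0.652, 0.758, -0.0, -0.0]
contact_force: [0.5, -0.4, -1.7]
grip_width: 0.021
```

>>> play_rows(
  deltas=[
    [[0,-0.1,0,0,0,0,0],[0,-0.2,0,0,0,0,0],[0,-0.3,0,0,0,0,0],[0,-0.4,0,0,0,0,0]],
  ],
)

```text
t: 14.4
tcp_pos: [0.5155, 0.0091, 0.0296]
orientation: [-0.652, 0.758, 0.0, -0.0]
contact_force: [-0.1, -0.5, -1.2]
grip_width: 0.0208
```

Run:
```python
from h import *
s=get_state();print(s["contact_force"],s["moment"],s["tcp_pos"],toolx())
c=capture("top");save(c,"t8")
z=cv2.resize(c["frame"][190:250,420:480,::-1],None,fx=8,fy=8,interpolation=cv2.INTER_CUBIC)
cv2.imwrite("pics/t8z.png",z)
```

```text
[-0.06878297 -0.5141978  -1.24911317] [-0.00580558  0.0200589  -0.0815717 ] [0.51553671 0.00906947 0.02957963] -98.55011554683448
```

View pics/t8z.png

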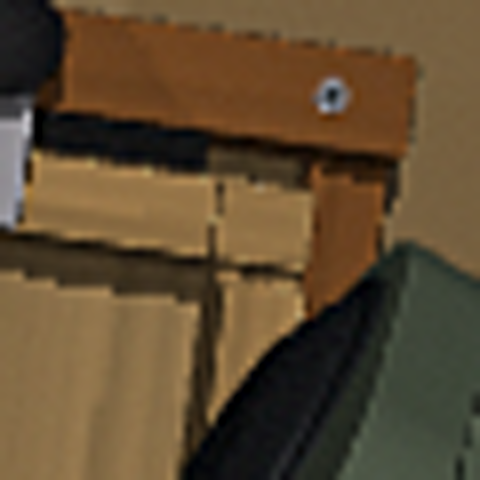

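>>> play_rows(
  deltas=[
    [[0.01,-0.06,0.01,0,0,0,0],[0.01,-0.12,0.01,0,0,0,0],[0.01,-0.18,0.01,0,0,0,0],[0.01,-0.24,0.01,0,0,0,0],[0.01,-0.3,0.01,0,0,0,0]],
  ],
)

```text
t: 14.87
tcp_pos: [0.5185, 0.0085, 0.0295]
orientation: [-0.652, 0.758, 0.0, -0.0]
contact_force: [-0.1, 0.7, -0.6]
grip_width: 0.0203
```

>>> play_rows(
  deltas=[
    [[0,-0.05,0,0,0,0,0],[0,-0.1,0,0,0,0,0]],
  ],
)

```text
t: 15.03
tcp_pos: [0.5195, 0.0084, 0.0295]
orientation: [-0.652, 0.758, 0.0, -0.0]
contact_force: [0.3, -0.5, -1.1]
grip_width: 0.0205
```

>>> play_rows(
  deltas=[
    [[0,-0.05,0,0,0,0,0],[0,-0.1,0,0,0,0,0]],
  ],
)

```text
t: 15.2
tcp_pos: [0.5204, 0.0082, 0.0295]
orientation: [-0.652, 0.758, -0.0, -0.0]
contact_force: [-0.4, 0.7, -0.1]
grip_width: 0.021
```

>>> play_rows(
  deltas=[
    [[0,-0.05,0,0,0,0,0],[0,-0.1,0,0,0,0,0]],
  ],
)

```text
t: 15.37
tcp_pos: [0.5211, 0.0082, 0.0294]
orientation: [-0.652, 0.758, 0.0, -0.0]
contact_force: [-4.2, 0.5, 1.3]
grip_width: 0.0207
```

>>> play_rows(
  deltas=[
    [[0,-0.05,0,0,0,0,0],[0,-0.1,0,0,0,0,0]],
  ],
)

```text
t: 15.53
tcp_pos: [0.5217, 0.0081, 0.0294]
orientation: [-0.652, 0.758, 0.001, -0.0]
contact_force: [-6.8, 1.7, 6.1]
grip_width: 0.0207
```

>>> play_rows(
  deltas=[
    [[0,-0.05,0,0,0,0,0],[0,-0.1,0,0,0,0,0]],
  ],
)

```text
t: 15.7
tcp_pos: [0.5223, 0.008, 0.0294]
orientation: [-0.652, 0.758, 0.001, -0.001]
contact_force: [-10.7, 1.5, 9.1]
grip_width: 0.0207
```

>>> play_rows(
  deltas=[
    [[0,-0.03,-0.01,0,0,0,0],[0,-0.05,-0.02,0,0,0,0],[0,-0.05,-0.02,0,0,0,0]],
  ],
)

```text
t: 15.95
tcp_pos: [0.5225, 0.0079, 0.0294]
orientation: [-0.652, 0.758, 0.001, -0.001]
contact_force: [-9.8, 1.4, 4.3]
grip_width: 0.0205
```

Run:
```python
from h import *
d=np.array([np.cos(np.radians(8.3)),-np.sin(np.radians(8.3)),0])
for i in range(3):
    c=capture("top");s=get_state();print(s["contact_force"],s["moment"],s["tcp_pos"],"along",d@s["contact_force"],d@s["tcp_pos"],toolx(),R.from_quat(s["orientation"]).apply([0,0,1]))
save(c,"t9")
z=cv2.resize(c["frame"][190:250,420:480,::-1],None,fx=8,fy=8,interpolation=cv2.INTER_CUBIC)
cv2.imwrite("pics/t9z.png",z)
```

```text
[-9.71784583  0.83557566  2.96420227] [ 0.31910453  1.87335137 -0.01897701] [0.52250445 0.00791721 0.02943313] along -9.736679594909889 0.5158887313968648 -98.54739654424411 [-2.64077291e-03  5.67443547e-04 -9.99996352e-01]
[-8.55381565  1.06582717  4.09739319] [ 0.23927986  1.83885651 -0.02079596] [0.52251826 0.00795122 0.0294454 ] along -8.618079941484599 0.5158974866330842 -98.5480528622459 [-2.60437583e-03  6.13262519e-04 -9.99996421e-01]
[-9.75677584  1.62780438  2.63629932] [ 0.24787549  1.82624087 -0.01800079] [0.52248871 0.0079535  0.02942858] along -9.88956496335751 0.5158679141583746 -98.54649438688067 [-2.65424910e-03  6.00100378e-04 -9.99996297e-01]
```

View pics/t9z.png

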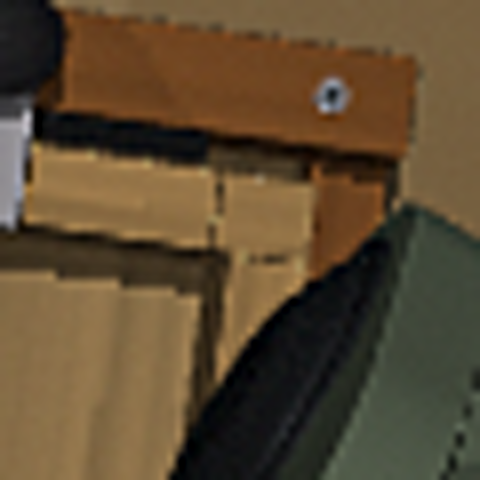

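>>> play_rows(
  deltas=[
    [[0,-0.02,0,0,0,0,0],[0,-0.04,0,0,0,0,0],[0,-0.06,0,0,0,0,0],[0,-0.06,0,0,0,0,0],[0,-0.06,0,0,0,0,0]],
  ],
)

```text
t: 16.52
tcp_pos: [0.5228, 0.0079, 0.0295]
orientation: [-0.652, 0.758, 0.001, -0.001]
contact_force: [-10.9, 2.3, 6.3]
grip_width: 0.0206
```

```bash
cat > f.py <<'E'
from h import *
d=np.array([np.cos(np.radians(8.3)),-np.sin(np.radians(8.3)),0])
A=[]
for i in range(5):
    c=capture("top");s=get_state();A.append(np.r_[s["contact_force"],s["moment"],d@s["contact_force"],d@s["tcp_pos"]])
print(s["t"],np.round(np.mean(A,0),4),np.round(np.std(A,0),2)[[0,2,6]],toolx(),s["grip_width"])
E
python3 f.py
```

```text
16.7667 [-10.8216   1.4579   5.8119   0.2976   2.2146  -0.014  -10.9187   0.5162] [0.38 0.69 0.37] -98.54431140790066 0.02057866752309139
```

>>> play_rows(
  deltas=[
    [[0,-0.02,-0.01,0,0,0,0],[0,-0.04,-0.01,0,0,0,0],[0,-0.05,-0.01,0,0,0,0],[0,-0.05,-0.01,0,0,0,0],[0,-0.05,-0.01,0,0,0,0]],
  ],
)

```text
t: 17.18
tcp_pos: [0.5231, 0.0079, 0.0295]
orientation: [-0.652, 0.758, 0.002, -0.001]
contact_force: [-12.5, 0.3, 4.7]
grip_width: 0.0209
```

```bash
python3 f.py
```

```text
17.4333 [-1.18996e+01  2.01840e+00  4.97160e+00  3.11400e-01  2.38680e+00
 -1.40000e-03 -1.20663e+01  5.16500e-01] [0.32 0.59 0.39] -98.54456130625654 0.020511482467290818
```

>>> play_rows(
  deltas=[
    [[0,-0.01,0,0,0,0,0],[0,-0.01,0,0,0,0,0],[0,-0.01,0,0,0,0,0],[0,-0.01,0,0,0,0,0],[0,-0.01,0,0,0,0,0]],
  ],
)

```text
t: 17.85
tcp_pos: [0.5231, 0.0078, 0.0295]
orientation: [-0.652, 0.758, 0.002, -0.001]
contact_force: [-12.2, 1.9, 5.4]
grip_width: 0.0204
```

>>> play_rows(
  deltas=[
    [[0,0,0,0,0,0,0],[0,0,0,0,0,0,0],[0,0,0,0,0,0,0],[0,0,0,0,0,0,0],[0,0,0,0,0,0,0]],
  ],
)

```text
t: 18.27
tcp_pos: [0.5231, 0.0078, 0.0294]
orientation: [-0.652, 0.758, 0.002, -0.001]
contact_force: [-13.1, 2.0, 5.3]
grip_width: 0.021
```

```bash
python3 f.py
python3 - <<'E'
from h import *
c=capture("wrist");a=c["frame"]
t=capture("side");b=t["frame"]
cv2.imwrite("pics/last.png",np.hstack([cv2.resize(a[:,:,::-1],(400,300)),cv2.resize(b[170:270,270:403,::-1],(400,300),interpolation=cv2.INTER_CUBIC)]))
c=capture("top");save(c,"t10")
cv2.imwrite("pics/t10z.png",cv2.resize(c["frame"][190:250,420:480,::-1],None,fx=8,fy=8,interpolation=cv2.INTER_CUBIC))
E
```

```text
18.5167 [-12.3542   2.2266   5.1763   0.3215   2.4842  -0.0343 -12.5462   0.5165] [0.47 0.33 0.38] -98.54425119737971 0.020803944852373496
```

View pics/last.png

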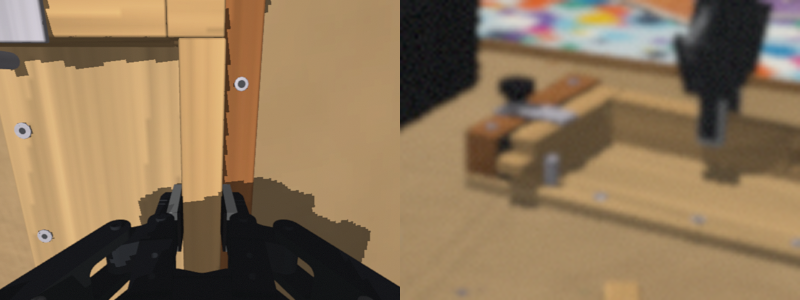

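View pics/t10z.png

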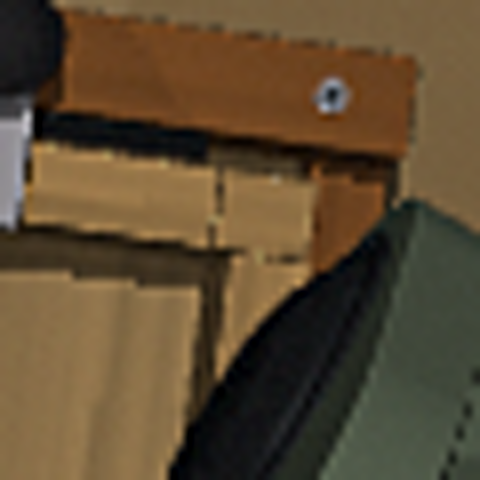

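The wrist view shows the shoulder closed flush against the held bar at about (200,38) and the bar parallel to the fence. The measured push is steady at about 12.5 N, so I'm handing in.

```bash
python3 -c "
from rig import *
print(job_done()); s=get_state(); print(s['t'],s['contact_force'])"
```

```text
the job is handed in; nothing more can be done
None
the job is handed in; nothing more can be done
```

The tongued bar is joined into the held bar, and I handed the job in at about 18.7 s with the gripper still holding and pushing it home. I gripped the bar at mid-length, laid it flat on the board along the fence, and slid it tongue first into the slot until the shoulders closed. I never touched the brace or the cup.

**Last checks:**
- **Push:** the measured push along the bar was steady at about 12.5 N. The held bar had moved about 3 mm against its rubber, which agrees with 12 N. A small, unknown part of the measured force is sliding friction on the board and fence.
- **Fit:** the wrist and top views show the shoulder closed on the held bar and the bar parallel to the fence. It was under about 2 N of side force and 5 N of downward force.
- **Small deviation:** the tool was tilted about 0.2° under load, which would open the shoulder by roughly 0.1 mm at most.
- **Position finding:** the camera estimates of the held bar's place differed by a few millimetres (the side view by over 10 mm), so I went by the contact force.

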